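# Snap a foam block into the spring clamp and lock it

### The arm

A 6-joint arm with a two-finger parallel gripper is mounted at the origin on the work surface; the furniture and walls round the work are solid. World frame = base frame: x ahead of the robot, y to its left, z up, the work surface at z = 0. Lengths are in m, angles in rad, forces in N, time in s.
With the tool pointing down it reaches from about 0.35 to 0.775 m from the base axis. Payload 7.3 kg.
Tool frame: the origin (TCP) lies midway between the tips of the shut fingers; the grasp point (between the pads) lies grasp_offset behind it (grasp_offset is the distance from the TCP to the grasp point, in m); z points along the fingers, y is the line along which they close (so a half turn about z gives the same grasp; the last joint's range is limited). The gripper opens to 92 mm and grips with 3 to 60 N. Pads are 19 mm wide; open, the fingers measure 130 mm over their backs; the gripper's body (75 mm by 190 mm) begins 47 mm behind the grasp point.
Start: joints at [-1.253, 0.342, 1.524, -0, 1.275, -0.146], TCP at [0.235, -0.47, 0.227] pointing down, gripper open.
Joint ranges: [-2.53, 2.53], [-0.77, 2.02], [0.04, 2.7], [-1, 4.14], [0.28, 2.66], [-3.11, 3.11]. Speed limits (rad/s): [2.57, 2.57, 3.14, 3.14, 3.14, 3.14].

### API

Orientations are given as [roll, pitch, yaw] about the fixed x, y, z axes, in that order (R = Rz(yaw) Ry(pitch) Rx(roll)).
In Python, from cell import * gives the robot as it stands.
- The arm moves only by the tool step_arm, never from a script. Its argument "plan" is a list of rows, each a list of 5 numbers: the closure, from -1 (fully open) to 1 (shut), then the shift along the tool's x, y, z in m, then the turn about the tool's z in rad. In form: [[hand, x, y, z, twist], ...]. A call has 1 to 20 rows; each row is the pose to reach, as a shift and turn from the pose commanded when the call began, along the tool's axes at that moment; what a row does not reach only later rows make up. A row lasts 1/8 s, in which the tool goes at most 62.5 mm and 10.7 degrees, less where a joint would pass 70% of its speed; a pose out of reach is approached as far as the arm can. A call with a gripper value outside its range is refused whole. The fingers move at their own pace and stop on an object; "grip_force" is the grip in N (left out, the last holds). Time passes only in rows, so rows that repeat a pose let the fingers close. It gives the time, the measured TCP pose, the force, the opening and the grip force at its end, in the units of the state.
- observe(): the state, without advancing time (a new reading comes with each control period).
- read_camera(name): name is "scene" or "top" or "wrist"; returns a dict with "img" (480x640x3 uint8, red, green, blue), "range_z" (480x640 float32, m along the optical axis (not along the pixel's ray), 0 where there is no reading), "fx", "fy", "cx", "cy" (pixels), "k1" (the pictures are not rectified: a ray, as slopes to the right and down, at radius r is drawn at 1 + k1 r^2 times it, then the intrinsics apply), "R" (3x3) and "t" (3): a world point X has camera coordinates R X + t; the wrist camera has in their place "T_tool_cam" (4x4, takes a point from camera to tool coordinates, whose origin is the TCP and whose axes are the flange's). Camera axes: x right, y down, z forward; pixel columns grow to the right and rows downward; lengths in m; the calibration is good to about 2 mm. A picture is of the moment at which its call begins: read the wrist's pose just before it.
- hand_in(): hands the job in; it is judged then, once.
The state is a dict: "time": time; "qpos": joint angles; "qvel": joint speeds; "joint_efforts": joint torques, N m; "tool_pos": TCP position; "tool_rot": TCP orientation; "contact_force": force on the tool from outside, world axes, zero at the start; "torque": the same for the moment, N m; "opening": finger opening in m; "grip_force": force on a finger pad.
Only numpy, scipy, OpenCV 4.12 (cv2) and the standard library are available. Lean on these libraries where they do the work, as an engineer would, in place of code of your own. Each camera call takes 0.05 s, during which the arm holds its last target. There are 200 camera calls.

### The job

Slide the blue foam block, standing upright on the desk, through the flared mouth of the grey spring clamp until it is fully home against the back stop, and keep pressing on it until the orange sprung jaw has snapped shut behind it; only then let go. Then lock the clamp by turning its dark knob clockwise (seen from above) all the way to its end stop. Leave the other things on the desk where they are.

Things in the scene. Friction and masses are not known exactly. Their poses are not given: they have to be found in the camera images.
- foam_block: Light blue foam massing block, 44 x 44 mm and 58 mm tall, about 30 g, standing loose on the desk. Origin at the centre of its underside, z up, x and y square to its side faces. Any of the four sides may go in first.
- glue_bottle: White glue bottle with a grey cap, 43 mm across and 134 mm tall, a bystander. Origin at the centre of its underside.
- drafting_weight: Turned dark steel paper weight, 50 mm across and 46 mm tall, a bystander. Origin at the centre of its underside.
- eraser: Blue and white eraser, 22 x 52 x 13 mm, a bystander. Origin at the centre of its underside.
- timber_block: Brown timber cube of 34 mm, a bystander. Origin at the centre of its underside.
- clamp: Grey spring clamp fixed to the desk, walls 30 mm tall, no floor (the block slides on the desk). Origin on the desk under the centre of a block fully home; +x is the push-in direction, the mouth opens to -x, z up. Its frame, mm: back stop face x = 22; fence face y = 22 from x = -50 to 42, flaring out to x = -91, y = 37; orange jaw on the -y side, behind it a housing x -28 to 28, y -116 to -54.
- home (a point): Point on the desk under the centre of a block that is fully home (the clamp's origin), axes as the clamp's.
- mouth (a point): Point on the desk on the clamp's centre line, 90 mm before home (clamp frame x = -90 mm). A block set square here has its front face just inside the mouth and touches neither jaw nor fence.
- jaw (a joint): Travel in m of the orange sprung jaw towards the clamp's -y: 0 empty and shut, 0.014 wide open; spring 3 N at 0, 5 N at 0.009. A block pushed in drives it to about 0.009; once the block is home its nose springs in behind the block's rear edge and it rests at about 0.004, its face on the block. The push takes about 3 to 15 N; after that the stop is rigid.
- jaw_nose (a point): Top of the tip of the jaw's round nose (radius 5 mm), 29 mm above the desk, moves with the jaw. In the clamp's frame, jaw empty: tip x = -28.5, y = -13 mm; clamping face y = -18 mm, x -23 to 19; a 22 degree ramp leads from the nose out to x = -66, y = -28 mm. Beside the nose 35 mm of the block's rear face (fence side) stays free for pushing.
- lock_knob (a joint): Angle in rad of the lock knob: 0 unlocked, grows clockwise seen from above, end stop (locked) at 1.3. It starts between 0 and 0.35 and stays where it is left; friction about 0.04 N m. At 0 its grip bar lies along the clamp's x axis.
- knob_grip (a point): On the knob's axis, 58 mm above the desk, in its upright grip bar; x axis along the bar. Bar 12 mm thick, 38 mm long, 38 to 65 mm above the desk, on a disc 38 mm across, top 39 mm above the desk. Grip it across its 12 mm from above. In the clamp's frame at x = -1, y = -88 mm.

How it is judged:
By the outcome, as a careful person would: the job done as asked, in the order asked, and still so for the second after the job is handed in, with the robot touching nothing.
It also fails if it takes over 72 s, if anything falls off the work surface, if the arm or the gripper's body presses on something with over 40 N, if the wrist force passes 120 N, or if a joint passes its speed limit or range.

## Working session

There is one attempt and no reset: what is moved stays moved. The work goes in short steps, Python scripts to look and compute and a tool call to move; the robot and the scene stay as the last step left them, time stands still between calls to the robot, and variables do not carry over. Pictures are saved under pics/ and viewed, at most 10 in all, crops included, and the job is handed in when it is done.

Besides the shell and the picture viewer there is one more tool, called after ">>>" as name(argument=value, ...) on one line, values as JSON. step_arm: Moves the arm, as the interface text tells. Its arguments: {"type":"object","properties":{"plan":{"type":"array","items":{"type":"array","items":{"type":"number"}}},"grip_force":{"type":"number"}},"required":["plan"]}

```bash
ls; mkdir -p pics; python3 - <<'E'
from cell import *
import cv2,numpy as np,pickle
s=observe(); print(s)
d={}
for n in ("scene","top"):
    c=read_camera(n); d[n]=c; cv2.imwrite(f"pics/{n}0.png",c["img"][:,:,::-1]); print({k:v for k,v in c.items() if k not in("img","range_z")})
pickle.dump(d,open("d.pkl","wb"))
E
```

```text
pics
{'time': 0.0, 'qpos': array([-1.25304010e+00,  3.42747001e-01,  1.52501677e+00,  1.46344023e-05,
        1.27539225e+00, -1.46012912e-01]), 'qvel': array([-0.0017203 , -0.00125596,  0.00043211,  0.00028346, -0.00206042,
       -0.00144719]), 'joint_efforts': array([-1.74183410e-04, -4.31241918e+01, -2.44222856e+01,  7.17626070e-02,
        5.58648503e-02, -1.28681518e-04]), 'tool_pos': array([ 0.23473427, -0.46914821,  0.22603245]), 'tool_rot': array([-3.14004796e+00, -2.41306125e-04,  4.63764679e-01]), 'contact_force': array([0.21331596, 0.45546324, 0.09474969]), 'torque': array([-0.00605463,  0.0077542 ,  0.01372434]), 'grip_force': 0.0, 'opening': 0.09167610598060064}
{'fx': 519.6381050182814, 'fy': 519.6381050182814, 'cx': 323.93868914989724, 'cy': 231.69603719972957, 'k1': 0.025229823169494466, 'R': array([[-0.67920029, -0.73390518,  0.00837575],
       [-0.57706986,  0.52693435, -0.62396359],
       [ 0.45351664, -0.42862964, -0.78140853]]), 't': array([0.393995  , 0.37261619, 0.90854922])}
{'fx': 464.922659697969, 'fy': 464.922659697969, 'cx': 326.56793985726125, 'cy': 238.90212637801454, 'k1': -0.11120034078255354, 'R': array([[-0.17782836, -0.98403738,  0.00689234],
       [-0.94562725,  0.16894045, -0.27793566],
       [ 0.27233468, -0.05594242, -0.96057497]]), 't': array([0.10069051, 0.5759461 , 0.89143931])}
```

View pics/scene0.png

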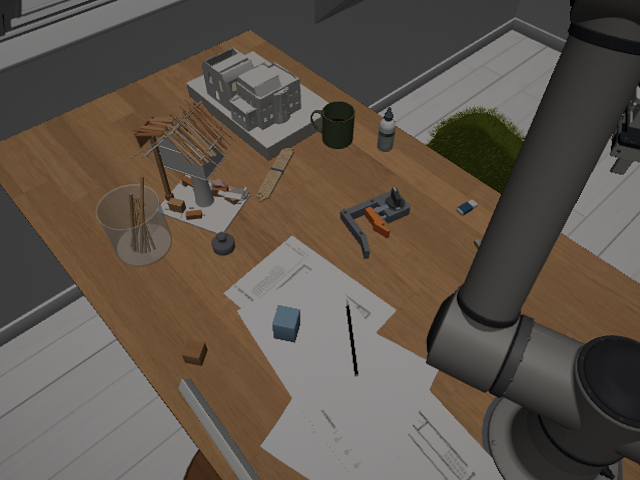

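View pics/top0.png

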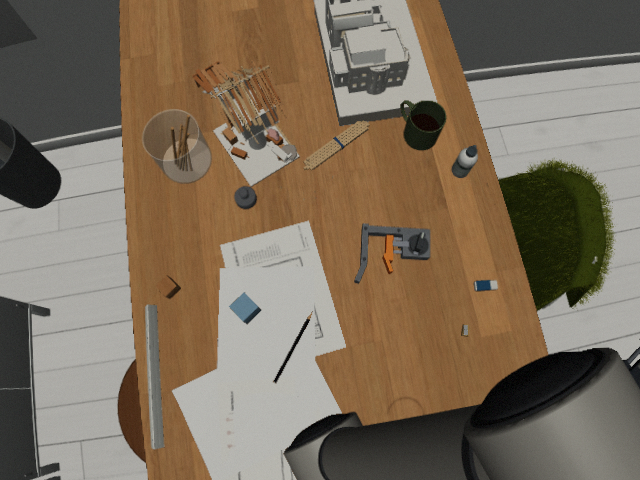

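The top view shows the block at (245,307), the clamp with its fence at (361,255), the jaw at (389,253) and the knob at (421,241). The mouth opens down the image, towards the robot. I'll measure these with the depth images.

```bash
cat > h.py <<'E'
import numpy as np,cv2
def cloud(c,Twt=None):
    v,u=np.mgrid[0:480,0:640].astype(np.float64)
    K=np.array([[c["fx"],0,c["cx"]],[0,c["fy"],c["cy"]],[0,0,1]])
    p=cv2.undistortPoints(np.stack([u.ravel(),v.ravel()],1)[:,None],K,np.array([c["k1"],0,0,0,0]))[:,0]
    z=c["range_z"].ravel().astype(float)
    P=np.c_[p*z[:,None],z]
    if Twt is None: W=(P-c["t"])@c["R"]
    else:
        T=Twt@c["T_tool_cam"]; W=P@T[:3,:3].T+T[:3,3]
    W[z<=0]=np.nan
    return W.reshape(480,640,3)
def project(c,X):
    K=np.array([[c["fx"],0,c["cx"]],[0,c["fy"],c["cy"]],[0,0,1]])
    return cv2.projectPoints(np.asarray(X,float),cv2.Rodrigues(c["R"])[0],c["t"],K,np.array([c["k1"],0,0,0,0]))[0][:,0]
E
python3 - <<'E'
from h import *
import pickle
d=pickle.load(open("d.pkl","rb"))
for n in d:
    c=d[n];W=cloud(c);hsv=cv2.cvtColor(c["img"],cv2.COLOR_RGB2HSV)
    z=W[...,2]
    b={"top":(215,270,280,335),"scene":(265,310,295,350)}[n]
    m=np.zeros(z.shape,bool);m[b[2]:b[3],b[0]:b[1]]=1
    t=m&(z>.05)&(z<.066)
    print(n,"block z",np.median(z[t]),t.sum(),cv2.minAreaRect(W[t][:,:2].astype(np.float32)))
    b={"top":(345,440,215,290),"scene":(335,415,180,260)}[n]
    m=np.zeros(z.shape,bool);m[b[2]:b[3],b[0]:b[1]]=1
    o=m&(hsv[...,1]>170)&(hsv[...,0]<14)&(z>.02)
    print("orange",W[o].mean(0) if o.any() else 0,cv2.minAreaRect(W[o][:,:2].astype(np.float32)))
    k=m&(z>.05)&(z<.075)
    print("knob",k.sum(),np.median(W[k],0),cv2.minAreaRect(W[k][:,:2].astype(np.float32)))
    g=m&(z>.02)&(z<.036)&~o
    print("walls",g.sum(),np.median(z[g]),cv2.minAreaRect(W[g][:,:2].astype(np.float32)))
    print("desk z",np.nanmedian(z[m&(z<.01)]))
    np.save(n+"_w.npy",W[m&(z>.02)])
A=d["top"];crop=cv2.resize(A["img"][205:335,205:445],None,fx=3.3,fy=3.3,interpolation=cv2.INTER_CUBIC)
cv2.imwrite("pics/crop.png",crop[:,:,::-1])
E
```

```text
scene block z 0.056956545922402776 509 ((0.4801311194896698, 0.19423499703407288), (0.04440067335963249, 0.04804103821516037), 35.26688766479492)
orange [ 0.54570311 -0.13059992  0.02659877] ((0.5443894267082214, -0.1290396898984909), (0.02283678948879242, 0.08165071159601212), 77.0751953125)
knob 104 [ 0.54900226 -0.19417088  0.0617501 ] ((0.5509809255599976, -0.19673430919647217), (0.013447332195937634, 0.03710287809371948), 60.040401458740234)
walls 1026 0.02842862549349031 ((0.5400062203407288, -0.1408507525920868), (0.16517828404903412, 0.1327536404132843), 74.64595794677734)
desk z -0.0013113322430080422
top block z 0.05899905347061024 453 ((0.4788036644458771, 0.19114767014980316), (0.044814761728048325, 0.043365608900785446), 35.926021575927734)
orange [ 0.54894815 -0.13540807  0.02973012] ((0.5442707538604736, -0.13273335993289948), (0.021352382376790047, 0.08212772011756897), 76.90666961669922)
knob 119 [ 0.5496184  -0.1991968   0.06584625] ((0.5507379770278931, -0.2010461837053299), (0.01262378878891468, 0.037603069096803665), 61.801490783691406)
walls 1403 0.03129687740023452 ((0.539335310459137, -0.14348605275154114), (0.15979301929473877, 0.13253913819789886), 74.70039367675781)
desk z 0.001579956712083417
```

View pics/crop.png

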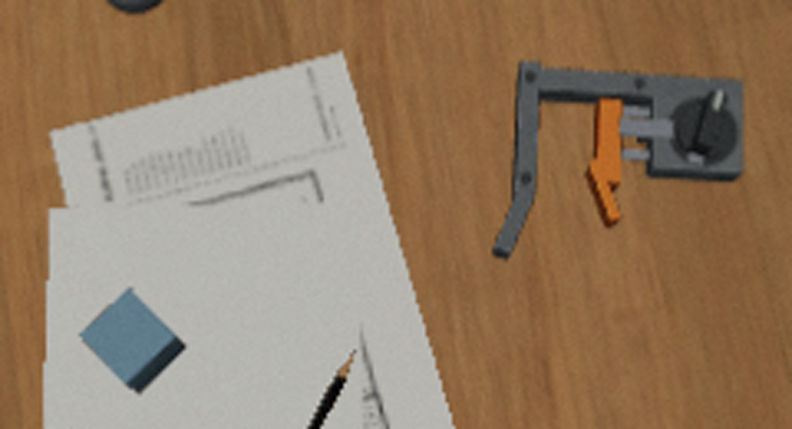

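The crop confirms the layout. The block is at about (0.479, 0.192) and the knob at about (0.551, -0.199). The clamp's yaw is about -15°. I'll check the wrist camera's geometry, then look at the clamp from above on the way to the block.

```bash
python3 - <<'E'
from cell import *
import cell
from h import *
import pickle
c=read_camera("wrist"); print(c["T_tool_cam"].round(3),c["fx"])
print([(k,getattr(cell,k)) for k in dir(cell) if isinstance(getattr(cell,k),(int,float))])
d=pickle.load(open("d.pkl","rb"));W=cloud(d["top"])
for n,(u,v) in dict(bottle=(468,155),mug=(424,125),weight=(245,195),timber=(171,287),eraser=(485,286)).items(): print(n,W[v,u].round(3))
E
```

```text
[[-0.001 -0.954 -0.299  0.08 ]
 [ 1.    -0.001 -0.002  0.   ]
 [ 0.001 -0.299  0.954 -0.158]
 [ 0.     0.     0.     1.   ]] 402.7915594110727
[('grasp_offset', 0.0188)]
bottle [ 0.711 -0.339  0.108]
mug [ 0.834 -0.285  0.039]
weight [0.728 0.157 0.044]
timber [0.55  0.344 0.036]
eraser [ 0.435 -0.334  0.012]
```

>>> step_arm(plan=[[-1, 0.05, -0.02, 0, 0], [-1, 0.1, -0.04, 0, 0], [-1, 0.15, -0.055, 0, 0], [-1, 0.2, -0.075, 0, 0], [-1, 0.25, -0.09, 0, 0], [-1, 0.3, -0.11, 0, 0], [-1, 0.33, -0.12, 0, 0], [-1, 0.36, -0.13, 0, 0], [-1, 0.36, -0.13, 0, 0], [-1, 0.36, -0.13, 0, 0], [-1, 0.36, -0.13, 0, 0]])

```text
time: 1.52
tool_pos: [0.4981, -0.193, 0.2267]
tool_rot: [-3.142, 0.0, 0.463]
contact_force: [-0.4, 1.0, -0.3]
opening: 0.0922
grip_force: 0.0
```

```bash
cat >> h.py <<'E'
from scipy.spatial.transform import Rotation as Ro
def tool(s):
    T=np.eye(4);T[:3,:3]=Ro.from_euler("xyz",s["tool_rot"]).as_matrix();T[:3,3]=s["tool_pos"];return T
E
python3 - <<'E'
from cell import *
from h import *
import pickle
s=observe();c=read_camera("wrist");T=tool(s);pickle.dump((s,c),open("w1.pkl","wb"))
W=cloud(c,T);cv2.imwrite("pics/w1.png",c["img"][:,:,::-1])
z=W[...,2]; print("desk",np.nanmedian(z[(z<.012)]))
# height map render 1mm/px, clamp area, bounds x .42-.68 y -.28..-.04
g=np.zeros((260,300),np.uint8)
ok=np.isfinite(z)&(z>.015)&(z<.08)&(W[...,0]>.42)&(W[...,0]<.68)&(W[...,1]>-.28)&(W[...,1]<.02)
P=W[ok]
ix=((.68-P[:,0])*1000).astype(int);iy=((.02-P[:,1])*1000).astype(int)
g[ix,iy]=np.clip(P[:,2]*3500,0,255)
cv2.imwrite("pics/both.png",np.hstack([cv2.resize(c["img"],(440,330))[:,:,::-1],cv2.cvtColor(cv2.copyMakeBorder(g,0,70,0,0,0),cv2.COLOR_GRAY2BGR)]))
k=ok&(z>.05);print("knob",np.median(z[k]),cv2.minAreaRect(P[P[:,2]>.055][:,:2].astype(np.float32)))
E
```

```text
desk -1.082811669333994e-05
knob 0.06452116898916208 ((0.5492433309555054, -0.2008170634508133), (0.01230109203606844, 0.03782344609498978), 61.81137466430664)
```

View pics/both.png

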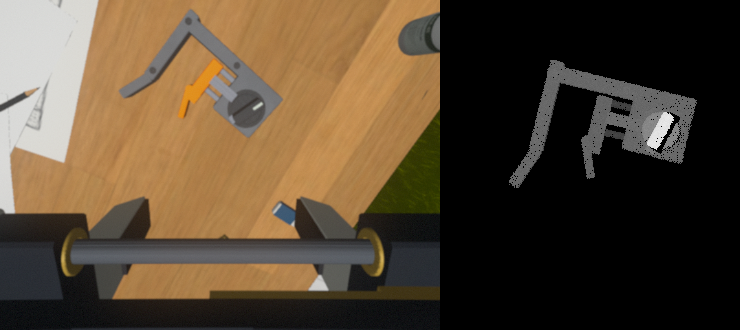

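The wrist view and height map show the whole clamp: fence at left, jaw in the middle, knob bar at right, with the knob at (0.549, -0.201). Next I'll fit the clamp's pose from its edges.

```bash
python3 - <<'E'
from h import *
import pickle
s,c=pickle.load(open("w1.pkl","rb"))
d=pickle.load(open("d.pkl","rb"))
def fit(W,img,z0=0):
    P=W.reshape(-1,3);P=P[np.isfinite(P).all(1)]
    P=P[(P[:,2]>.02+z0)&(P[:,2]<.034+z0)&(P[:,0]>.42)&(P[:,0]<.68)&(P[:,1]>-.28)&(P[:,1]<.02)]
    x,y,a=.5735,-.115,np.deg2rad(-15.3)
    for _ in range(8):
        R=np.array([[np.cos(a),-np.sin(a)],[np.sin(a),np.cos(a)]])
        q=(P[:,:2]-[x,y])@R*1000
        # fence face edge
        def edge(q,ax,sgn,along,lo,hi,near,n=10):
            o=[]
            for l in np.linspace(lo,hi,n+1)[:-1]:
                m=(q[:,along]>=l)&(q[:,along]<l+(hi-lo)/n)&(abs(q[:,ax]-near)<8)
                if m.sum()>3:o.append((l+(hi-lo)/n/2,sgn*np.min(sgn*q[m,ax])))
            return np.array(o)
        f=edge(q,1,1,0,-45,15,22); b=edge(q,0,1,1,-50,15,22)
        pf=np.polyfit(f[:,0],f[:,1],1);pb=np.polyfit(b[:,1-1],b[:,1],1)
        da=np.mean([pf[0],-pb[0]]); dy=np.median(f[:,1])-22-0;dx=np.median(b[:,1])-22
        a+=da*.7; t=R@np.array([dx,dy])/1000*.7;x+=t[0];y+=t[1]
    hx=edge(q,0,-1,1,-112,-75,28);hx2=edge(q,0,1,1,-112,-75,-28);hy=edge(q,1,1,0,-25,25,-116)
    print("pose",x,y,np.rad2deg(a),"slopes",pf[0],pb[0],"housing +x,-x,-y",np.median(hx[:,1]),np.median(hx2[:,1]),np.median(hy[:,1]))
    K=W.reshape(-1,3);K=K[np.isfinite(K).all(1)];K=K[(K[:,2]>.055)&(K[:,2]<.075)&(abs(K[:,0]-.55)<.04)&(abs(K[:,1]+.2)<.04)]
    r=cv2.minAreaRect(K[:,:2].astype(np.float32));print("knob clampframe",(np.array(r[0])-[x,y])@R*1000,r[2])
fit(cloud(c,tool(s)),c["img"]);fit(cloud(d["top"]),0);
E
```

```text
Traceback (most recent call last):
IndexError: too many indices for array: array is 1-dimensional, but 2 were indexed
```

```bash
python3 - <<'E'
from h import *
import pickle
s,c=pickle.load(open("w1.pkl","rb"))
d=pickle.load(open("d.pkl","rb"))
from scipy.optimize import least_squares
for W in (cloud(c,tool(s)),cloud(d["top"]),cloud(d["scene"])):
    P=W.reshape(-1,3);P=P[np.isfinite(P).all(1)]
    P=P[(P[:,2]>.018)&(P[:,0]>.42)&(P[:,0]<.68)&(P[:,1]>-.28)&(P[:,1]<.02)]
    K=P[P[:,2]>.054]; r=cv2.minAreaRect(K[:,:2].astype(np.float32)); k=np.array(r[0])
    P=P[P[:,2]<.042]
    a=np.deg2rad(-14.5)
    # angle: long side of clamp (back wall outer edge) : housing+back wall outer edge points, x max per y bin
    for _ in range(5):
        R=np.array([[np.cos(a),-np.sin(a)],[np.sin(a),np.cos(a)]])
        q=((P[:,:2]-k)@R)*1000+[-1,-88]
        e=[]; 
        for l in range(-110,15,4):
            m=(q[:,1]>=l)&(q[:,1]<l+4)&(q[:,0]>0)
            if m.sum()>2:e.append((l+2,q[m,0].max()))
        e=np.array(e);p=np.polyfit(e[:,0],e[:,1],1);res=abs(np.polyval(p,e[:,0])-e[:,1])
        p=np.polyfit(e[res<3,0],e[res<3,1],1);a-=p[0]
    print("yaw",np.rad2deg(a),"knob",k,r[2],"outer",np.polyval(p,-50).round(1))
    f=[(l+2,q[m,1].min().round(1)) for l in range(-46,16,6) for m in [(q[:,0]>=l)&(q[:,0]<l+6)&(q[:,1]>10)&(q[:,1]<50)] if m.sum()]
    print("fence",f)
    b=[(l+2,q[m,0].min().round(1)) for l in range(-14,14,4) for m in [(q[:,1]>=l)&(q[:,1]<l+4)&(q[:,0]>10)] if m.sum()]
    print("stop",b); h=q[q[:,1]<-60]; print("housing",np.percentile(h,[.5,99.5],axis=0).round(1).tolist())
    print("home",k+R@[.001,.088])
E
```

```text
yaw -13.72358131782444 knob [ 0.51094085 -0.18787153] 36.90092468261719 outer 77.7
fence [(-44, np.float64(29.6)), (-38, np.float64(27.4)), (-32, np.float64(25.4)), (-26, np.float64(23.4)), (-20, np.float64(20.5)), (-14, np.float64(19.0)), (-8, np.float64(18.1)), (-2, np.float64(18.1)), (4, np.float64(18.1)), (10, np.float64(18.1)), (16, np.float64(18.1))]
stop [(-12, np.float64(61.9)), (-8, np.float64(61.9)), (-4, np.float64(61.8)), (0, np.float64(61.9)), (4, np.float64(61.8)), (8, np.float64(61.8)), (12, np.float64(61.9))]
housing [[12.4, -118.9], [77.9, -60.2]]
home [ 0.53310866 -0.10270353]
yaw -13.671017974152504 knob [ 0.55084437 -0.20110323] 61.801490783691406 outer 37.5
fence [(-44, np.float64(22.2)), (-38, np.float64(22.6)), (-32, np.float64(22.8)), (-26, np.float64(23.1)), (-20, np.float64(23.2)), (-14, np.float64(23.5)), (-8, np.float64(23.5)), (-2, np.float64(23.8)), (4, np.float64(24.1)), (10, np.float64(24.5)), (16, np.float64(22.2))]
stop [(-12, np.float64(22.6)), (-8, np.float64(22.8)), (-4, np.float64(21.9)), (0, np.float64(22.8)), (4, np.float64(22.1)), (8, np.float64(23.1)), (12, np.float64(22.7))]
housing [[-27.8, -114.2], [38.4, -60.1]]
home [ 0.57242359 -0.11578419]
yaw -14.540858523677995 knob [ 0.55098093 -0.19673431] 60.040401458740234 outer 37.0
fence [(-44, np.float64(21.9)), (-38, np.float64(20.9)), (-32, np.float64(22.1)), (-26, np.float64(21.3)), (-20, np.float64(21.2)), (-14, np.float64(21.7)), (-8, np.float64(21.7)), (-2, np.float64(21.8)), (4, np.float64(21.6)), (10, np.float64(21.8)), (16, np.float64(22.3))]
stop [(-12, np.float64(20.7)), (-8, np.float64(21.6)), (-4, np.float64(21.2)), (0, np.float64(22.0)), (4, np.float64(22.7)), (8, np.float64(21.1)), (12, np.float64(20.8))]
housing [[-29.1, -117.0], [38.5, -60.2]]
home [ 0.57400721 -0.11179439]
```

The wrist data put home at (0.571, -0.116) with yaw -13.8° and the knob at (0.549, -0.201). The other cameras agree within 2 mm. I'm moving over the block.

>>> step_arm(plan=[[-1, 0.02, -0.04, 0, -0.02], [-1, 0.04, -0.09, 0, -0.04], [-1, 0.06, -0.14, 0, -0.06], [-1, 0.085, -0.19, 0, -0.08], [-1, 0.105, -0.24, 0, -0.11], [-1, 0.125, -0.29, 0, -0.13], [-1, 0.145, -0.335, 0, -0.15], [-1, 0.1535, -0.353, 0, -0.164], [-1, 0.1535, -0.353, 0, -0.164], [-1, 0.1535, -0.353, 0, -0.164], [-1, 0.1535, -0.353, 0, -0.164]])

```text
time: 2.95
tool_pos: [0.4783, 0.191, 0.2267]
tool_rot: [3.141, 0.0, 0.626]
contact_force: [0.1, 0.3, -1.1]
opening: 0.0916
grip_force: 0.0
```

```bash
python3 - <<'E'
from cell import *
from h import *
s=observe();c=read_camera("wrist");T=tool(s);W=cloud(c,T);z=W[...,2]
print(s["tool_pos"],np.rad2deg(s["tool_rot"]),"q",s["qpos"].round(2))
P=W.reshape(-1,3);P=P[np.isfinite(P).all(1)];P=P[(P[:,2]>.05)&(P[:,2]<.064)&(abs(P[:,0]-.478)<.05)&(abs(P[:,1]-.191)<.05)]
r=cv2.minAreaRect(P[:,:2].astype(np.float32));print(r,np.median(P[:,2]))
print("tool-frame offset",np.linalg.inv(T)@np.r_[r[0],.058,1])
E
```

```text
[0.47827897 0.19095356 0.2267389 ] [1.79986012e+02 7.26855519e-03 3.58627437e+01] q [ 0.23  0.32  1.55 -0.    1.27  1.18]
((0.47773024439811707, 0.19166503846645355), (0.044951461255550385, 0.043731268495321274), 34.61162567138672) 0.05796551266154559
tool-frame offset [-6.47527280e-06 -9.39262331e-04  1.68738682e-01  1.00000000e+00]
```

>>> step_arm(plan=[[-1, 0, -0.001, 0.05, 0.01], [-1, 0, -0.001, 0.1, 0.01], [-1, 0, -0.001, 0.14, 0.01], [-1, 0, -0.001, 0.17, 0.01], [-1, 0, -0.001, 0.185, 0.01], [-1, 0, -0.001, 0.1927, 0.01], [-1, 0, -0.001, 0.1927, 0.01], [0.1, 0, -0.001, 0.1927, 0.01], [0.3, 0, -0.001, 0.1927, 0.01], [0.6, 0, -0.001, 0.1927, 0.01], [1, 0, -0.001, 0.1927, 0.01], [1, 0, -0.001, 0.1927, 0.01], [1, 0, -0.001, 0.1927, 0.01], [1, 0, -0.001, 0.1927, 0.01]], grip_force=25)

```text
time: 4.75
tool_pos: [0.4775, 0.1929, 0.034]
tool_rot: [3.141, -0.0, 0.618]
contact_force: [0.2, 0.4, 0.6]
opening: 0.0438
grip_force: 25.0
```

>>> step_arm(plan=[[1, 0, 0, -0.03, 0], [1, 0, 0, -0.055, 0], [1, -0.015, 0.02, -0.06, -0.05], [1, -0.04, 0.055, -0.06, -0.16], [1, -0.07, 0.095, -0.06, -0.28], [1, -0.1, 0.135, -0.06, -0.4], [1, -0.13, 0.175, -0.06, -0.53], [1, -0.155, 0.21, -0.06, -0.65], [1, -0.168, 0.23, -0.06, -0.712], [1, -0.168, 0.23, -0.06, -0.712], [1, -0.168, 0.23, -0.06, -0.712], [1, -0.168, 0.23, -0.06, -0.712]])

```text
time: 6.25
tool_pos: [0.4737, -0.0908, 0.094]
tool_rot: [-3.141, -0.0, 1.331]
contact_force: [-0.5, -0.4, -0.2]
opening: 0.0438
grip_force: 25.0
```

```bash
python3 - <<'E'
from cell import *
from h import *
import pickle
s=observe();c=read_camera("wrist");c2=read_camera("top");T=tool(s);pickle.dump((s,c,c2),open("w2.pkl","wb"))
print(s["tool_pos"],np.rad2deg(s["tool_rot"]),s["opening"],s["contact_force"])
a=np.deg2rad(-13.8);R=np.array([[np.cos(a),-np.sin(a)],[np.sin(a),np.cos(a)]]);h=np.array([.571,-.116])
print("tcp clamp mm",(s["tool_pos"][:2]-h)@R*1000)
W=cloud(c,T);P=W.reshape(-1,3);P=P[np.isfinite(P).all(1)]
q=np.c_[(P[:,:2]-h)@R*1000,P[:,2]*1000]
B=q[(q[:,2]>111)&(q[:,2]<122)&(abs(q[:,0]+100)<40)&(abs(q[:,1])<40)];print(len(B),B.min(0) if len(B) else 0,B.max(0) if len(B) else 0)
w=q[(q[:,2]>22)&(q[:,2]<34)]
print("fence",[(l,w[m,1].min().round(1)) for l in range(-46,16,6) for m in [(w[:,0]>=l)&(w[:,0]<l+6)&(w[:,1]>10)&(w[:,1]<50)] if m.sum()])
print("stop",[(l,w[m,0].min().round(1)) for l in range(-12,14,4) for m in [(w[:,1]>=l)&(w[:,1]<l+4)&(w[:,0]>10)&(w[:,0]<50)] if m.sum()])
cv2.imwrite("pics/b2.png",np.hstack([c["img"][::1,:, ::-1][:, 60:580],cv2.resize(c2["img"][200:340,300:400],(280,392))[...,::-1] if 0 else cv2.copyMakeBorder(cv2.resize(c2["img"][200:340,340:440],(280,392))[...,::-1],0,88,0,0,0)]))
E
```

```text
[ 0.47366612 -0.09081183  0.09398312] [-1.79984786e+02 -5.37086315e-03  7.62377091e+01] 0.04384183583040759 [-0.49260219 -0.39599843 -0.18382866]
tcp clamp mm [-100.53248971    1.24370953]
9781 [-139.97461268  -21.4385094   111.00067384] [-63.12387522  23.68004927 121.98781649]
fence [(-46, np.float64(22.3)), (-40, np.float64(22.9)), (-34, np.float64(22.8)), (-28, np.float64(22.9)), (-22, np.float64(22.7)), (-16, np.float64(22.9)), (-10, np.float64(22.9)), (-4, np.float64(22.8)), (2, np.float64(22.7)), (8, np.float64(22.6)), (14, np.float64(22.8))]
stop [(-12, np.float64(21.4)), (-8, np.float64(21.3)), (-4, np.float64(21.4)), (0, np.float64(21.1)), (4, np.float64(21.3)), (8, np.float64(21.0)), (12, np.float64(21.0))]
```

View pics/b2.png

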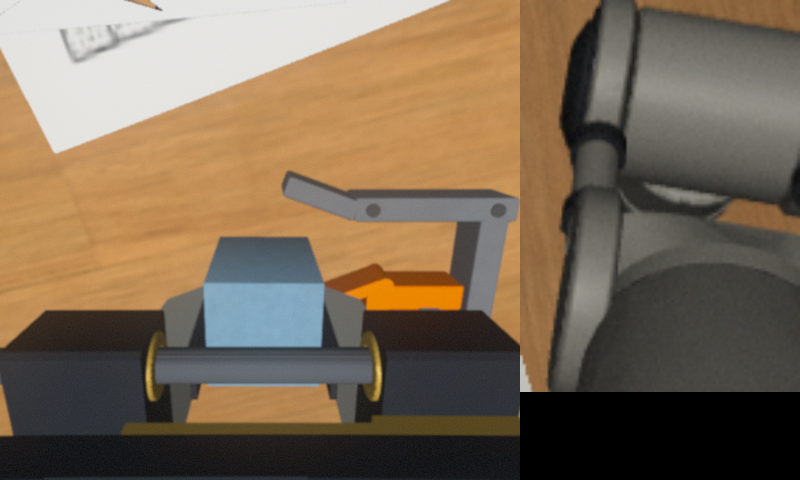

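The wrist view shows the block held square between the pads (265,290) with the fence parallel to it. The fence face measures at y=22.8 and the block's face at about 23.2, so I'll shift 1 mm away from the fence, lower the block and slide in.

>>> step_arm(plan=[[1, -0.001, 0, 0.025, 0], [1, -0.001, 0, 0.05, 0], [1, -0.001, 0, 0.0595, 0], [1, -0.001, 0, 0.0595, 0], [1, -0.001, 0.012, 0.0595, 0], [1, -0.001, 0.024, 0.0595, 0], [1, -0.001, 0.032, 0.0595, 0], [1, -0.001, 0.032, 0.0595, 0], [1, -0.001, 0.032, 0.0595, 0]])

```text
time: 7.48
tool_pos: [0.5049, -0.1002, 0.0344]
tool_rot: [3.141, -0.0, 1.33]
contact_force: [1.4, 3.4, -1.9]
opening: 0.0439
grip_force: 25.0
```

>>> step_arm(plan=[[1, 0, 0.008, 0, 0], [1, 0, 0.016, 0, 0], [1, 0, 0.024, 0, 0], [1, 0, 0.032, 0, 0], [1, 0, 0.04, 0, 0], [1, 0, 0.048, 0, 0], [1, 0, 0.054, 0, 0], [1, 0, 0.054, 0, 0]])

```text
time: 8.48
tool_pos: [0.557, -0.1127, 0.0342]
tool_rot: [-3.141, -0.001, 1.329]
contact_force: [0.3, 5.8, -2.1]
opening: 0.0439
grip_force: 25.0
```

>>> step_arm(plan=[[1, 0, 0.004, 0, 0], [1, 0, 0.008, 0, 0], [1, 0, 0.011, 0, 0], [1, 0, 0.012, 0, 0], [1, 0, 0.013, 0, 0], [1, 0, 0.013, 0, 0]])

```text
time: 9.22
tool_pos: [0.5704, -0.1166, 0.0349]
tool_rot: [3.14, 0.0, 1.33]
contact_force: [2.9, 4.8, 0.1]
opening: 0.044
grip_force: 25.0
```

>>> step_arm(plan=[[1, 0, 0.0007, 0, 0], [1, 0, 0.0007, 0, 0], [1, 0, 0.0014, 0, 0], [1, 0, 0.0014, 0, 0]])

```text
time: 9.72
tool_pos: [0.5707, -0.1167, 0.0344]
tool_rot: [-3.141, 0.0, 1.33]
contact_force: [0.2, 3.8, 1.6]
opening: 0.0438
grip_force: 25.0
```

>>> step_arm(plan=[[1, 0, 0.001, 0, 0], [1, 0, 0.001, 0, 0], [1, 0, 0.002, 0, 0], [1, 0, 0.002, 0, 0]])

```text
time: 10.22
tool_pos: [0.5719, -0.1169, 0.0341]
tool_rot: [-3.139, -0.0, 1.33]
contact_force: [-3.6, 5.6, 2.1]
opening: 0.0433
grip_force: 25.0
```

```bash
cat > jaw.py <<'E'
from cell import *
from h import *
import pickle,sys
s=observe();c=read_camera("wrist");T=tool(s);pickle.dump((s,c),open(sys.argv[1]+".pkl","wb"))
a=np.deg2rad(-13.8);R=np.array([[np.cos(a),-np.sin(a)],[np.sin(a),np.cos(a)]]);h=np.array([.5704,-.115])
print("tcp clamp mm",(s["tool_pos"][:2]-h)@R*1000,"F clamp",s["contact_force"][:2]@R,s["opening"])
W=cloud(c,T);hsv=cv2.cvtColor(c["img"],cv2.COLOR_RGB2HSV);q=np.dstack([(W[...,:2]-h)@R*1000,W[...,2]*1000])
o=(hsv[...,1]>170)&(hsv[...,0]<14)&(q[...,2]>26)&(q[...,2]<33)&(abs(q[...,1]+25)<30)
Q=q[o];print(len(Q),[(l,Q[m,1].min().round(1),Q[m,1].max().round(1)) for l in range(-70,24,4) for m in [(Q[:,0]>=l)&(Q[:,0]<l+4)] if m.sum()])
m=(q[...,2]>54)&(q[...,2]<62)&(abs(q[...,0])<35)&(abs(q[...,1])<35);B=q[m];print("blk",np.percentile(B,[1,50,99],axis=0).round(1).tolist() if len(B) else 0)
cv2.imwrite("pics/"+sys.argv[1]+".png",c["img"][...,::-1])
E
python3 jaw.py w3
```

```text
tcp clamp mm [ 1.89135087 -1.54079442] F clamp [-4.79641161  4.63855223] 0.04327376845040783
0 []
blk [[-31.7, -23.1, 54.5], [0.5, 8.2, 58.6], [31.6, 20.4, 61.3]]
```

View pics/w3.png

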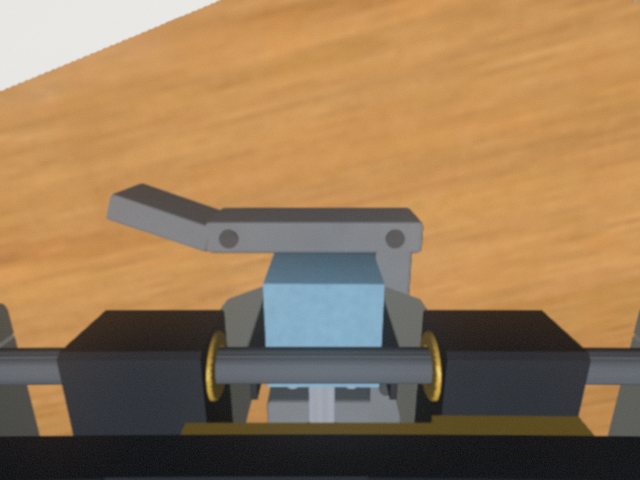

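The block is against the fence side at (325,300), but the gripper hides the jaw. I'll press further and check with the scene camera.

>>> step_arm(plan=[[1, 0, 0.001, 0, 0], [1, 0, 0.001, 0, 0], [1, 0, 0.002, 0, 0], [1, 0, 0.002, 0, 0]])

```text
time: 10.78
tool_pos: [0.572, -0.117, 0.034]
tool_rot: [-3.135, 0.0, 1.33]
contact_force: [-9.2, 5.4, 5.6]
opening: 0.0438
grip_force: 25.0
```

```bash
python3 - <<'E'
from cell import *
from h import *
s=observe();c=read_camera("scene")
a=np.deg2rad(-13.8);R=np.array([[np.cos(a),-np.sin(a)],[np.sin(a),np.cos(a)]]);h=np.array([.5704,-.115])
print((s["tool_pos"][:2]-h)@R*1000,s["contact_force"][:2]@R)
for n in ((-28.5,-13,29),(-28.5,-17,29),(-28.5,-22,29),(-66,-28,29),(-66,-32,29),(-66,-37,29)):
    w=np.r_[h+R@np.array(n[:2])/1000,n[2]/1000]; print(n,project(c,[w]).round(1))
cv2.imwrite("pics/s3.png",cv2.resize(c["img"][150:270,310:440],None,fx=4.5,fy=4.5,interpolation=cv2.INTER_CUBIC)[...,::-1])
E
```

```text
[ 1.99288074 -1.53851354] [-10.20792404   3.02489755]
(-28.5, -13, 29) [[375.1 222.7]]
(-28.5, -17, 29) [[376.6 222. ]]
(-28.5, -22, 29) [[378.4 221.2]]
(-66, -28, 29) [[389.7 231.5]]
(-66, -32, 29) [[391.2 230.8]]
(-66, -37, 29) [[393.1 230. ]]
```

View pics/s3.png

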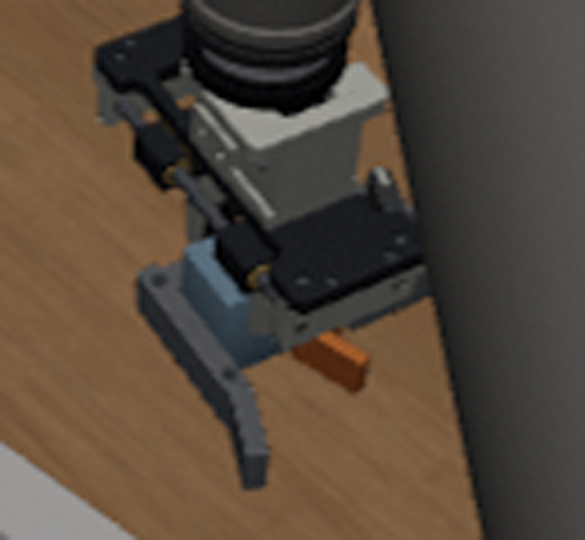

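The crop shows the block in the clamp and the jaw's ramp end at about (362,375) in the crop. I'll compare that tip with the first picture to get the jaw's travel.

```bash
python3 - <<'E'
from cell import *
from h import *
import pickle
c0=pickle.load(open("d.pkl","rb"))["scene"];c=read_camera("scene")
h=np.array([.5704,-.115]);a=np.deg2rad(-13.8);R=np.array([[np.cos(a),-np.sin(a)],[np.sin(a),np.cos(a)]])
g0=c0["img"][223:242,378:402];
big=lambda i:cv2.resize(i,None,fx=10,fy=10,interpolation=cv2.INTER_CUBIC)
def om(i):
    hs=cv2.cvtColor(i,cv2.COLOR_RGB2HSV);return ((hs[...,0]<14)&(hs[...,1]>150))
I0=big(c0["img"][215:245,370:405]);I1=big(c["img"][215:245,370:405])
m0,m1=om(I0),om(I1)
for m in(m0,m1):
    ys,xs=np.where(m);print("max u",370+xs.max()/10,"max v",215+ys.max()/10,"argmin right",[ (215+v/10, 370+xs[ys==v].max()/10) for v in range(120,200,10) if (ys==v).any()])
# template shift of lower tip
t=c0["img"][226:241,382:396]
tb=big(t);sb=big(c["img"][219:247,375:403]);r=cv2.matchTemplate(sb,tb,cv2.TM_CCOEFF_NORMED);_,v,_,p=cv2.minMaxLoc(r);print("shift px",p[0]/10-7,p[1]/10-7,v)
W=lambda y:project(c,[np.r_[h+R@np.array([-66,y])/1000,.025]])[0]
print("px per mm",(W(-38)-W(-28))/10)
E
```

```text
max u 390.3 max v 238.2 argmin right [(227.0, np.float64(385.8)), (228.0, np.float64(387.7)), (229.0, np.float64(388.7)), (230.0, np.float64(390.3)), (231.0, np.float64(390.2)), (232.0, np.float64(389.9)), (233.0, np.float64(389.4)), (234.0, np.float64(389.2))]
max u 392.3 max v 237.6 argmin right [(227.0, np.float64(388.6)), (228.0, np.float64(390.8)), (229.0, np.float64(392.1)), (230.0, np.float64(392.3)), (231.0, np.float64(391.8)), (232.0, np.float64(391.4)), (233.0, np.float64(391.2)), (234.0, np.float64(391.2))]
shift px 1.9000000000000004 -0.7000000000000002 0.9845641255378723
px per mm [ 0.37078771 -0.16604226]
```

The jaw sits about 5 mm open, down from 9, so it has snapped shut. The block is hard against the stop at 10 N. I'll ease the push, open the fingers and raise the hand.

>>> step_arm(plan=[[1, 0, -0.003, 0, 0], [1, 0, -0.003, 0, 0], [0.2, 0, -0.003, 0, 0], [0.2, 0, -0.003, 0, 0], [0.2, 0, -0.003, 0, 0], [0.2, 0, -0.003, 0, 0], [0.2, 0, -0.003, -0.02, 0], [0.2, 0, -0.003, -0.05, 0], [0.2, 0, -0.003, -0.1, 0], [0.2, -0.03, -0.003, -0.13, 0], [0.2, -0.06, -0.003, -0.13, 0], [0.2, -0.086, -0.003, -0.13, 0], [0.2, -0.086, -0.003, -0.13, 0], [0.2, -0.086, -0.003, -0.13, 0], [0.2, -0.086, -0.003, -0.13, 0]])

```text
time: 12.75
tool_pos: [0.5518, -0.2, 0.1646]
tool_rot: [3.141, 0.0, 1.331]
contact_force: [0.4, -0.2, -0.3]
opening: 0.0438
grip_force: 25.0
```

```bash
python3 jaw.py w4
```

```text
tcp clamp mm [  2.16655647 -86.95523218] F clamp [ 0.43010987 -0.12036908] 0.04375997622131782
20 [(-18, np.float64(-18.3), np.float64(-18.3)), (-10, np.float64(-18.4), np.float64(-18.3)), (-6, np.float64(-18.4), np.float64(-18.3)), (-2, np.float64(-18.3), np.float64(-18.3)), (2, np.float64(-18.3), np.float64(-18.3)), (6, np.float64(-18.4), np.float64(-18.3)), (10, np.float64(-18.4), np.float64(-18.3)), (14, np.float64(-18.4), np.float64(-18.3)), (18, np.float64(-31.4), np.float64(-31.4))]
blk 0
```

View pics/w4.png

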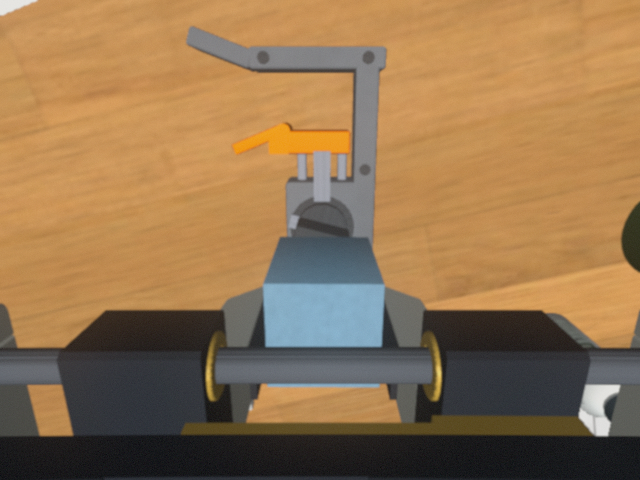

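My closure value of 0.2 (37 mm) was narrower than the block, so the hand never let go and lifted the block out. The picture shows it still held square at (325,310), with the clamp empty and the jaw at its rest position. I'll repeat the insertion and open properly this time.

>>> step_arm(plan=[[1, 0.015, -0.015, 0, 0], [1, 0.035, -0.04, 0, 0], [1, 0.06, -0.07, 0, 0], [1, 0.08, -0.095, 0, 0], [1, 0.0867, -0.102, 0, 0], [1, 0.0867, -0.102, 0.03, 0], [1, 0.0867, -0.102, 0.07, 0], [1, 0.0867, -0.102, 0.1, 0], [1, 0.0867, -0.102, 0.12, 0], [1, 0.0867, -0.102, 0.128, 0], [1, 0.0867, -0.102, 0.13, 0], [1, 0.0867, -0.102, 0.13, 0], [1, 0.0867, -0.102, 0.13, 0]])

```text
time: 14.42
tool_pos: [0.4737, -0.0922, 0.0352]
tool_rot: [3.14, 0.0, 1.33]
contact_force: [1.0, 0.2, -0.2]
opening: 0.0436
grip_force: 25.0
```

```bash
python3 - <<'E'
from cell import *
from h import *
s=observe();c=read_camera("wrist");T=tool(s)
a=np.deg2rad(-13.8);R=np.array([[np.cos(a),-np.sin(a)],[np.sin(a),np.cos(a)]]);h=np.array([.5704,-.115])
print("tcp clamp",(s["tool_pos"][:2]-h)@R*1000,s["tool_pos"],s["contact_force"])
W=cloud(c,T);q=np.dstack([(W[...,:2]-h)@R*1000,W[...,2]*1000]).reshape(-1,3)
b=q[(q[:,2]>54)&(q[:,2]<62)&(abs(q[:,0]+100)<12)&(abs(q[:,1])<30)];print("blk y,z",np.percentile(b,[.5,50,99.5],axis=0).round(1)[:,1:].tolist())
w=q[(q[:,2]>24)&(q[:,2]<34)]
print("fence",[(l,w[m,1].min().round(1)) for l in range(-46,10,8) for m in [(w[:,0]>=l)&(w[:,0]<l+8)&(w[:,1]>10)&(w[:,1]<50)] if m.sum()])
E
```

```text
tcp clamp [-99.37745264  -0.93572438] [ 0.47366795 -0.09220387  0.03523309] [ 1.04113681  0.20876292 -0.2222536 ]
blk y,z [[-22.8, 54.4], [9.1, 59.8], [21.1, 61.3]]
fence [(-46, np.float64(21.2)), (-38, np.float64(21.2)), (-30, np.float64(21.1)), (-22, np.float64(21.1)), (-14, np.float64(20.9)), (-6, np.float64(20.8)), (2, np.float64(20.8))]
```

>>> step_arm(plan=[[1, -0.0007, 0.01, 0.001, 0], [1, -0.0007, 0.02, 0.001, 0], [1, -0.0007, 0.03, 0.001, 0], [1, -0.0007, 0.038, 0.001, 0], [1, -0.0007, 0.046, 0.001, 0], [1, -0.0007, 0.054, 0.001, 0], [1, -0.0007, 0.062, 0.001, 0], [1, -0.0007, 0.07, 0.001, 0], [1, -0.0007, 0.078, 0.001, 0], [1, -0.0007, 0.086, 0.001, 0], [1, -0.0007, 0.091, 0.001, 0], [1, -0.0007, 0.095, 0.001, 0], [1, -0.0007, 0.098, 0.001, 0], [1, -0.0007, 0.1, 0.001, 0], [1, -0.0007, 0.101, 0.001, 0], [1, -0.0007, 0.102, 0.001, 0], [1, -0.0007, 0.103, 0.001, 0], [1, -0.0007, 0.103, 0.001, 0]])

```text
time: 16.73
tool_pos: [0.5721, -0.1164, 0.0333]
tool_rot: [-3.139, -0.001, 1.33]
contact_force: [-3.3, 6.7, 2.8]
opening: 0.0438
grip_force: 25.0
```

>>> step_arm(plan=[[1, 0, 0.001, 0, 0], [1, 0, 0.002, 0, 0], [1, 0, 0.003, 0, 0], [1, 0, 0.003, 0, 0], [1, 0, 0.003, 0, 0]])

```text
time: 17.35
tool_pos: [0.5722, -0.1164, 0.0334]
tool_rot: [-3.133, -0.001, 1.331]
contact_force: [-12.2, 6.5, 11.7]
opening: 0.0437
grip_force: 25.0
```

```bash
cat > tip.py <<'E'
from cell import *
from h import *
import pickle
s=observe();c0=pickle.load(open("d.pkl","rb"))["scene"];c=read_camera("scene")
big=lambda i:cv2.resize(i,None,fx=10,fy=10,interpolation=cv2.INTER_CUBIC)
r=cv2.matchTemplate(big(c["img"][219:247,375:403]),big(c0["img"][226:241,382:396]),cv2.TM_CCOEFF_NORMED);_,v,_,p=cv2.minMaxLoc(r)
sh=np.array([p[0]/10-7,p[1]/10-7]);d=np.array([.371,-.166]);print("shift",sh,v,"jaw mm",sh@d/(d@d),s["contact_force"],s["tool_pos"])
E
python3 tip.py
```

```text
shift [ 1.6 -0.7] 0.983516275882721 jaw mm 4.296688196516886 [-12.2054237    6.53407019  11.67486143] [ 0.57222189 -0.11643107  0.03336267]
```

The block is home and rigid at 12 N, with the jaw at 4.3 mm. Now I'll let go.

>>> step_arm(plan=[[1, 0, -0.003, 0, 0], [1, 0, -0.004, 0, 0], [-0.4, 0, -0.004, 0, 0], [-0.4, 0, -0.004, 0, 0], [-0.4, 0, -0.004, 0, 0], [-0.4, 0, -0.004, 0, 0]])

```text
time: 18.15
tool_pos: [0.5721, -0.1173, 0.0335]
tool_rot: [3.141, 0.0, 1.33]
contact_force: [-0.3, -0.1, -0.0]
opening: 0.064
grip_force: 0.0
```

>>> step_arm(plan=[[-0.4, 0, -0.004, -0.03, 0], [-0.4, 0, -0.004, -0.07, 0], [-0.4, 0, -0.004, -0.11, 0], [-0.4, -0.015, -0.004, -0.13, -0.15], [-0.4, -0.035, -0.004, -0.13, -0.32], [-0.4, -0.055, -0.004, -0.13, -0.49], [-0.4, -0.075, -0.004, -0.13, -0.66], [-0.4, -0.086, -0.004, -0.13, -0.83], [-0.4, -0.086, -0.004, -0.13, -1.0], [-0.4, -0.086, -0.004, -0.13, -1.17], [-0.4, -0.086, -0.004, -0.13, -1.32], [-0.4, -0.086, -0.004, -0.13, -1.32], [-0.4, -0.086, -0.004, -0.13, -1.32], [-0.4, -0.086, -0.004, -0.13, -1.32]])

```text
time: 19.9
tool_pos: [0.5476, -0.1996, 0.1635]
tool_rot: [-3.142, 0.0, 2.648]
contact_force: [0.7, 0.0, 0.5]
opening: 0.064
grip_force: 0.0
```

```bash
python3 tip.py; python3 - <<'E'
from cell import *
from h import *
s=observe();c=read_camera("wrist");T=tool(s);W=cloud(c,T)
a=np.deg2rad(-13.8);R=np.array([[np.cos(a),-np.sin(a)],[np.sin(a),np.cos(a)]]);h=np.array([.5704,-.115])
print(s["tool_pos"],np.rad2deg(s["tool_rot"]),s["opening"],s["qpos"].round(2))
P=W.reshape(-1,3);P=P[np.isfinite(P).all(1)]
K=P[(P[:,2]>.06)&(P[:,2]<.07)&(abs(P[:,0]-.549)<.03)&(abs(P[:,1]+.201)<.03)]
r=cv2.minAreaRect(K[:,:2].astype(np.float32));print("knob",r,"in tool",(np.linalg.inv(T)@np.r_[r[0],.065,1]).round(4))
q=np.c_[(P[:,:2]-h)@R*1000,P[:,2]*1000]
b=q[(q[:,2]>54)&(q[:,2]<62)&(abs(q[:,0])<35)&(abs(q[:,1])<35)]
if len(b):print("blk",len(b),np.percentile(b,[1,50,99],axis=0).round(1).tolist(),cv2.minAreaRect(b[:,:2].astype(np.float32)))
cv2.imwrite("pics/w5.png",c["img"][...,::-1])
E
```

```text
shift [ 1.5 -0.6] 0.9866151213645935 jaw mm 3.9716217606857267 [0.72233742 0.01876963 0.49634798] [ 0.54758573 -0.19960236  0.1635381 ]
[ 0.54759819 -0.19958846  0.16353798] [-1.79996413e+02  8.54108385e-03  1.51752219e+02] 0.0643013537595311 [-0.48  0.5   1.45 -0.    1.19 -1.56]
knob ((0.5490434765815735, -0.20079496502876282), (0.011683751828968525, 0.03819969296455383), 61.44365310668945) in tool [-1.80e-03 -4.00e-04  9.85e-02  1.00e+00]
blk 4379 [[-21.6, -22.8, 55.2], [-0.5, -1.0, 58.0], [22.3, 20.4, 59.6]] ((0.7453041076660156, -0.8831386566162109), (44.5457649230957, 45.25585174560547), 89.6369857788086)
```

View pics/w5.png

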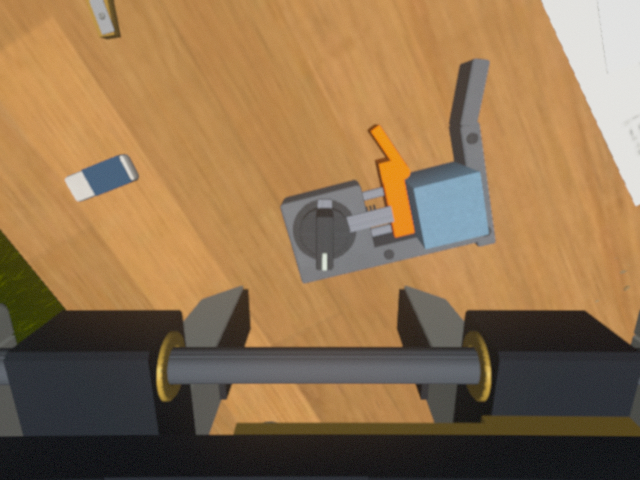

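The block is home at (450,205) with the orange nose behind it, and the jaw rests at 4.0 mm. The knob bar is at (324,235), lined up with the tool. I'll go down and grip it.

>>> step_arm(plan=[[0.1, -0.0018, 0, 0.04, 0], [0.1, -0.0018, 0, 0.08, 0], [0.1, -0.0018, 0, 0.105, 0], [0.1, -0.0018, 0, 0.118, 0], [0.1, -0.0018, 0, 0.1215, 0], [0.1, -0.0018, 0, 0.1215, 0], [1, -0.0018, 0, 0.1215, 0], [1, -0.0018, 0, 0.1215, 0], [1, -0.0018, 0, 0.1215, 0], [1, -0.0018, 0, 0.1215, 0], [1, -0.0018, 0, 0.1215, 0]], grip_force=30)

```text
time: 21.38
tool_pos: [0.5496, -0.2, 0.0424]
tool_rot: [3.141, 0.001, 2.65]
contact_force: [1.3, 4.2, 3.1]
opening: 0.0116
grip_force: 30.0
```

>>> step_arm(plan=[[1, 0, 0.0004, 0, 0.1], [1, 0, 0.0004, 0, 0.22], [1, 0, 0.0004, 0, 0.35], [1, 0, 0.0004, 0, 0.48], [1, 0, 0.0004, 0, 0.61], [1, 0, 0.0004, 0, 0.74], [1, 0, 0.0004, 0, 0.86], [1, 0, 0.0004, 0, 0.95], [1, 0, 0.0004, 0, 1.0], [1, 0, 0.0004, 0, 1.0], [1, 0, 0.0004, 0, 1.0]])

```text
time: 22.75
tool_pos: [0.5503, -0.1995, 0.0424]
tool_rot: [3.14, -0.0, 1.65]
contact_force: [3.9, 4.9, 1.6]
opening: 0.0118
grip_force: 30.0
```

```bash
python3 -c "
from cell import *
s=observe();print(s['tool_rot'],s['torque'],s['contact_force'],s['opening'])"
```

```text
[ 3.13951883e+00 -1.91347977e-04  1.64968662e+00] [ 0.80504677 -0.69246407 -0.02107405] [3.89425915 4.93579688 1.60941767] 0.011841678839062732
```

>>> step_arm(plan=[[1, 0, 0, 0, 0.03], [1, 0, 0, 0, 0.06], [1, 0, 0, 0, 0.09], [1, 0, 0, 0, 0.09], [1, 0, 0, 0, 0.09]])

```text
time: 23.38
tool_pos: [0.5504, -0.1995, 0.0424]
tool_rot: [3.14, 0.0, 1.561]
contact_force: [3.4, 5.6, 1.8]
opening: 0.0119
grip_force: 30.5
```

```bash
python3 -c "
from cell import *
s=observe();print(s['tool_rot'],s['torque'],s['contact_force'],s['opening'])"
```

```text
[3.13962636e+00 9.49771903e-05 1.56140691e+00] [ 0.80304896 -0.69668565  0.62949885] [3.38336727 5.64206957 1.79645319] 0.011916800370326275
```

The torque jumped to 0.63 N m, so the knob is at its end stop. I'll open, rise clear and check.

>>> step_arm(plan=[[0.1, 0, 0, 0, 0.09], [0.1, 0, 0, 0, 0.09], [0.1, 0, 0, 0, 0.09], [0.1, 0, 0, 0, 0.09], [0.1, 0, 0, -0.03, 0.09], [0.1, 0, 0, -0.07, 0.09], [0.1, 0, 0, -0.12, 0.09], [0.1, 0, 0, -0.14, 0.09], [0.1, 0, 0, -0.14, 0.09], [0.1, 0, 0, -0.14, 0.09]])

```text
time: 24.62
tool_pos: [0.5487, -0.1998, 0.1807]
tool_rot: [-3.14, -0.001, 1.47]
contact_force: [0.3, 0.0, 0.2]
opening: 0.0414
grip_force: 0.0
```

```bash
python3 tip.py; python3 - <<'E'
from cell import *
from h import *
s=observe();c=read_camera("wrist");T=tool(s);W=cloud(c,T)
P=W.reshape(-1,3);P=P[np.isfinite(P).all(1)]
K=P[(P[:,2]>.06)&(P[:,2]<.07)&(abs(P[:,0]-.549)<.03)&(abs(P[:,1]+.201)<.03)]
print("knob",cv2.minAreaRect(K[:,:2].astype(np.float32)),s["opening"])
a=np.deg2rad(-13.8);R=np.array([[np.cos(a),-np.sin(a)],[np.sin(a),np.cos(a)]]);h=np.array([.5704,-.115])
q=np.c_[(P[:,:2]-h)@R*1000,P[:,2]*1000]
b=q[(q[:,2]>54)&(q[:,2]<62)&(abs(q[:,0])<35)&(abs(q[:,1])<35)]
if len(b):print("blk",len(b),cv2.minAreaRect(b[:,:2].astype(np.float32)))
cv2.imwrite("pics/w6.png",c["img"][...,::-1])
E
```

```text
shift [ 1.5 -0.6] 0.9869282245635986 jaw mm 3.9716217606857267 [0.28697673 0.04945999 0.19686388] [ 0.54867688 -0.19982847  0.18069061]
knob ((0.5489932298660278, -0.20094862580299377), (0.01199294626712799, 0.03803329914808273), 1.6959049701690674) 0.04134774479149204
blk 4659 ((0.7445945739746094, -0.59613037109375), (43.79599380493164, 44.093109130859375), 89.90982818603516)
```

View pics/w6.png

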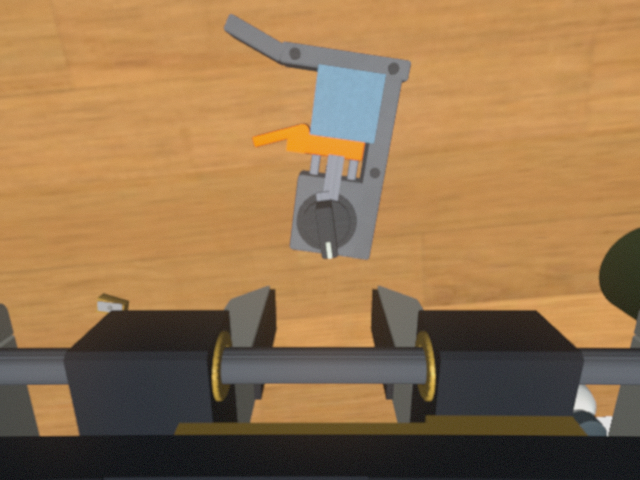

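The knob bar lies at 91.7°, which is exactly 1.30 rad. The block is home at (348,105), the jaw is shut behind it, and the robot is clear. Handing in.

```bash
python3 -c "
from cell import *
print(hand_in())"
```

```text
the job is handed in; nothing more can be done
None
```

The job is handed in: the block is fully home with the jaw snapped shut behind it, and the knob is locked at its end stop (about 1.30 rad). It took a second insertion, because on the first my finger opening was too narrow to let go and the hand lifted the block back out.

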